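Find the tin with the grinder burrs by its weight and hold it out over the parts tray

TASK

One of the two closed tins on the black mat holds the spare grinder burrs and is clearly heavier; the other holds only a few screws. Lift the robot's left tin (the one further to +y) about 8 cm and feel its weight, set it back upright on the mat and let go, then lift the right tin the same way; decide which is heavier, and finish while holding that heavier tin still and upright in the gripper, about 10 cm above the middle of the square steel parts tray, with the lighter tin standing on the mat. Do not let a tin drop, and leave the jug, the glasses and the red levelling tool where they are.

Things in the scene. Friction and masses are not known exactly. Their poses are not given: they have to be found in the camera images.
- tin_left: Closed plain steel tin, upright cylinder 56 mm across, 70 mm tall, flat fixed lid; both look alike. It holds the burrs (330 to 430 g in all) or only screws (150 to 190 g in all): hidden, changes between starts. Origin: centre of its underside, z up. Starts standing on the black mat, about 130 mm from the other (between centres); this is the tin on the robot's left (larger y).
- tin_right: Closed plain steel tin, upright cylinder 56 mm across, 70 mm tall, flat fixed lid; both look alike. It holds the burrs (330 to 430 g in all) or only screws (150 to 190 g in all): hidden, changes between starts. Origin: centre of its underside, z up. Starts standing on the black mat, about 130 mm from the other (between centres); this is the tin on the robot's right (smaller y).
- mat: Flat black rubber bar mat fixed to the counter, 110 mm (its x) by 240 mm (its y), 4 mm thick. Origin: centre of its underside, on the counter. The tins stand on it near its long centre line, at about +65 and -65 mm along its y.
- tray: Square open dark steel parts tray fixed to the counter, 130 x 130 mm, 18 mm high, walls and floor 4 mm thick, empty. Origin: centre of its underside, on the counter. It and the mat may change sides.
- tray_in (a point): The middle of the parts tray's inner floor, 4 mm above the counter.
- jug: Squat copper milk jug, 88 mm across, 85 mm tall, side handle along its +y reaching 70 mm from its axis. Bystander, loose; leave it where it stands. Origin: centre of its underside, z up.
- glass_a: Clear shot glass, 50 mm across, 60 mm tall. Bystander, loose; leave it where it stands. Origin: centre of its underside, z up.
- glass_b: Clear shot glass, 50 mm across, 60 mm tall. Bystander, loose; leave it where it stands. Origin: centre of its underside, z up.
- leveller: Red anodised coffee distribution tool, a stepped disc 64 mm across, 38 mm tall. Bystander, loose; leave it where it stands. Origin: centre of its underside, z up.
Not all that is in view belongs to the job. What is shaped like the tin_right but green is not meant. Leave any yellow look-alike of the tin_left alone.

How it is judged:
By the outcome, as a careful person would: the job done as asked, in the order asked, and still so for the second after the job is handed in, while the arm keeps its last pose, push and grip.
It also fails if it takes over 69 s, if anything falls off the work surface, if the arm or the gripper's body presses on something with over 40 N, if the wrist force passes 120 N, or if a joint passes its speed limit or range.

ROBOT

A 6-joint arm with a two-finger parallel gripper is mounted at the origin on the work surface. World frame = base frame: x ahead of the robot, y to its left, z up, the work surface at z = 0. Lengths are in m, angles in rad, forces in N, time in s.
With the tool pointing down it reaches from about 0.375 to 0.975 m from the base axis. Payload 3.8 kg.
Tool frame: the origin (TCP) lies on the centre line of the jaws, within the pads' length; the fingertips stand 25 mm ahead of it and the grasp point (between the pads) lies 6 mm ahead of it; z points along the fingers, y is the line along which they close (so a half turn about z gives the same grasp; the last joint's range is limited). The gripper opens to 88 mm and grips with 3 to 60 N. Pads are 18 mm wide; open, the fingers measure 123 mm over their backs; the gripper's body (75 mm by 187 mm) begins 45 mm behind the grasp point.
Start: joints at [-1.239, 0.264, 1.604, -0, 1.274, -0.037], TCP at [0.243, -0.63, 0.264] pointing down, gripper open.
Joint ranges: [-2.63, 2.63], [-0.94, 2.18], [0.31, 2.57], [-1.31, 4.45], [0, 2.66], [-2.55, 2.55]. Speed limits (rad/s): [2.57, 2.57, 3.14, 3.14, 3.14, 3.14].

INTERFACE

Orientations are given as a rotation vector (axis times angle).
In Python, from rig import manip, gripper_to, planner, cams, order, current_time, current_joint_positions, current_qvel, current_tau, current_tcp_pos, current_ee_rot, current_contact_force, current_ft_torque, current_gripper_width, current_grasp_force gives the robot as it stands. Calls block until the motion is done:
- manip.reach(position, orientation): joint-space move of the TCP to a pose.
- manip.move_linear(position, feed=0.15, ori=None, contact_N=None): straight line of the TCP; ori=None keeps the orientation; feed is the mean speed in m/s. With contact_N (N) it stops when the force on the tool has changed by that much, and returns True; else False.
- manip.move_j(angles): joint-space move.
- gripper_to(opening): finger opening in m; the grip force is fixed at half the most; returns when the fingers have stopped.
- manip.sleep(seconds).
- planner.ik(position, orientation): joint angles nearest the present ones, or None.
- cams.grab_frame(name): name is "scene" or "top"; returns a dict with "pixels" (384x512x3 uint8, blue, green, red), "depth" (384x512 float32, m along the optical axis (not along the pixel's ray), 0 where there is no reading), "fov_y" (degrees; the focal length in pixels is half the picture's height over the tangent of half this angle, whatever the lens; pixels are square), "cx", "cy" (the principal point, pixels), "R" (3x3) and "t" (3): a world point X has camera coordinates R X + t. Camera axes: x right, y down, z forward; pixel columns grow to the right and rows downward; lengths in m; the calibration is good to about 2 mm. A picture is of the moment at which its call begins.
A pose or a line that the arm cannot do raises manip.MotionError and nothing moves.
- order.close_job(): hands the job in; it is judged then, once.
Readings, each from a call of its own:
- current_time(): time.
- current_joint_positions(): joint angles.
- current_qvel(): joint speeds.
- current_tau(): joint torques, N m.
- current_tcp_pos(): TCP position.
- current_ee_rot(): TCP orientation.
- current_contact_force(): force on the tool from outside, world axes, zero at the start.
- current_ft_torque(): the same for the moment, N m.
- current_gripper_width(): finger opening in m.
- current_grasp_force(): force on a finger pad.
Only numpy, scipy, OpenCV 4.12 (cv2) and the standard library are available. Lean on these libraries where they do the work, as an engineer would, in place of code of your own. Each camera call takes 0.05 s, during which the arm holds its last target. There are 200 camera calls.

## Working session

There is one attempt and no reset: what is moved stays moved. The work goes in short steps, each a Python script; the robot and the scene stay as the last script left them, time stands still between calls to the robot, and variables do not carry over. Pictures are saved under pics/ and viewed, at most 10 in all, crops included, and the job is handed in when it is done.

```bash
mkdir -p pics; ls
python3 - <<'E'
from rig import *
import cv2,numpy as np
for n in("top","scene"):
    f=cams.grab_frame(n); cv2.imwrite(f"pics/{n}0.png",f["pixels"]); np.savez(f"{n}0.npz",**f)
    print(n,f["fov_y"],f["cx"],f["cy"],f["R"],f["t"])
print(current_time(),current_ee_rot(),current_contact_force())
E
```

```text
pics
top 53.78647858965682 256.2595770547368 197.95897209006532 [[-0.02514069 -0.99937445  0.02487291]
 [-0.9881193   0.02106858 -0.15223786]
 [ 0.15161859 -0.02840476 -0.98803086]] [-0.05650351  0.53849785  0.76890926]
scene 43.264336080989374 247.9007190313946 189.2798214438104 [[-0.75347822  0.65718968  0.01929509]
 [ 0.34265429  0.41756674 -0.84156168]
 [-0.56112264 -0.62748685 -0.5398163 ]] [ 0.46327886 -0.11708975  1.38153396]
0.1 [-3.08644917e+00 -5.75660591e-01  4.80817037e-04] [0.00200363 0.18847113 0.37226705]
```

View pics/top0.png

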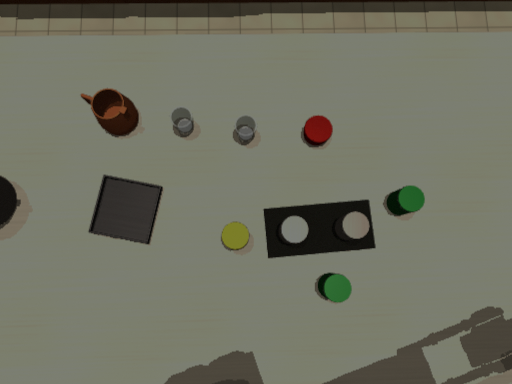

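View pics/scene0.png

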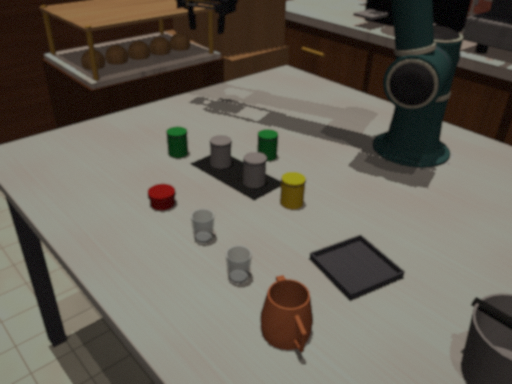

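The top view shows the tin lids at (294,230) for the left and (356,225) for the right on the black mat, and the tray at (126,209). Look-alikes stand at (235,236) in yellow and at (411,199) and (337,288) in green. The scene view agrees.

```bash
cat > h.py <<'E'
import numpy as np,cv2
def cast(f,uv,z):
    F=192/np.tan(np.radians(float(f["fov_y"]))/2)
    R,t=f["R"],f["t"]; uv=np.atleast_2d(uv).astype(float)
    d=np.c_[(uv[:,0]-f["cx"])/F,(uv[:,1]-f["cy"])/F,np.ones(len(uv))]@R
    c=-R.T@t
    return c+d*((z-c[2])/d[:,2])[:,None]
def blob(mask,near):
    cs,_=cv2.findContours(mask.astype(np.uint8),cv2.RETR_EXTERNAL,cv2.CHAIN_APPROX_NONE)
    cs=[c for c in cs if cv2.contourArea(c)>60]
    return min(cs,key=lambda c:np.hypot(*(np.array(cv2.minEnclosingCircle(c)[0])-near)))
E
python3 - <<'E'
from h import *
f=dict(np.load("top0.npz")); im=f["pixels"].astype(int); hsv=cv2.cvtColor(f["pixels"],cv2.COLOR_BGR2HSV)
g=im.max(2)
F=192/np.tan(np.radians(float(f["fov_y"]))/2)
def lid(name,mask,near,z):
    c=blob(mask,near)
    P=cast(f,c[:,0],z); (x,y),r=cv2.minEnclosingCircle(P[:,:2].astype(np.float32))
    print(name,np.round([x,y,r],4),P[:,:2].mean(0).round(4),"median depth-plane z err", len(c))
print(im[230,294],im[225,356],im[230,325],im[209,126])
matreg=np.zeros(g.shape,bool); matreg[205:252,270:373]=1
lid("L",matreg&(g>75),(294,230),.074); lid("R",matreg&(g>75),(356,225),.074)
S=hsv[...,1]>120;H=hsv[...,0]
lid("Y",S&(H>22)&(H<38)&(g>60),(235,236),.07)
for n in((411,199),(337,288)): lid("G",S&(H>45)&(H<80)&(g>60),n,.07)
for n,nr,z in(("mat",(320,229),.004),("tray",(126,209),.018)):
    c=blob(g<60,nr); r=cv2.minAreaRect(c); print(n,cast(f,r[0],z).round(4),cast(f,cv2.boxPoints(r),z)[:,:2].round(3).tolist())
d=f["depth"]
uv=[(294,230),(356,225),(126,209),(235,236)]
for u,v in uv:
    Z=d[v,u]; print(u,v,(f["R"].T@(np.array([(u-f["cx"])/F*Z,(v-f["cy"])/F*Z,Z])-f["t"])).round(4))
E
```

```text
[118 126 123] [104 118 123] [14 18 17] [46 49 52]
L [ 0.4665 -0.1445  0.0281] [ 0.4669 -0.144 ] median depth-plane z err 75
R [ 0.4727 -0.2707  0.028 ] [ 0.4726 -0.27  ] median depth-plane z err 74
Y [ 0.4568 -0.0226  0.0278] [ 0.4566 -0.0224] median depth-plane z err 76
G [ 0.5253 -0.3909  0.0272] [ 0.5256 -0.3912] median depth-plane z err 70
G [ 0.3475 -0.2253  0.0274] [ 0.3471 -0.2248] median depth-plane z err 76
mat [[ 0.4718 -0.2076  0.004 ]] [[0.518, -0.085], [0.535, -0.327], [0.426, -0.329], [0.411, -0.092]]
tray [[0.522  0.2163 0.018 ]] [[0.475, 0.294], [0.603, 0.27], [0.571, 0.137], [0.443, 0.164]]
294 230 [ 0.4645 -0.1432  0.074 ]
356 225 [ 0.4718 -0.2709  0.074 ]
126 209 [0.5241 0.2185 0.0054]
235 236 [ 0.4554 -0.0231  0.0712]
```

```bash
cat >> h.py <<'E'
from rig import *
ROT=np.pi*np.array([.70710678,.70710678,0])
def fz():
    manip.sleep(.4); v=[]
    for _ in range(10): v.append(current_contact_force()[2]); manip.sleep(.03)
    return float(np.mean(v))
def weigh(x,y):
    manip.reach([x,y,.19],ROT)
    a=fz()
    manip.move_linear([x,y,.055],feed=.12)
    gripper_to(.045)
    print("width",current_gripper_width(),"grasp",current_grasp_force())
    manip.move_linear([x,y,.138],feed=.07)
    b=fz()
    print("dF",a,b,b-a,"mass g",(a-b)/9.81*1000,"t",current_time(),"w",current_gripper_width(),"tcp",current_tcp_pos())
E
python3 - <<'E'
from h import *
manip.sleep(.1); gripper_to(.088)
weigh(.466,-.144)
f=cams.grab_frame("scene"); cv2.imwrite("pics/lift1.png",cv2.resize(f["pixels"][80:260,120:360],None,fx=2,fy=2))
E
```

```text
width 0.05557299771739775 grasp 29.991882808571972
dF 0.038404723128363835 -1.9160291049646354 -1.9544338280929991 mass g 199.2287286537206 t 7.0333 w 0.05573776242693404 tcp [ 0.46601481 -0.14400622  0.13800858]
```

View pics/lift1.png

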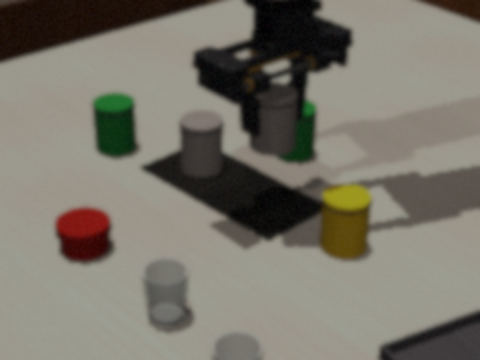

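The left tin is held upright in the jaws, at crop pixel (275,120), clear of the mat. It reads about 199 g, which is likely the light one. Next I set it down, check it, and weigh the right tin.

Run:
```python
from h import *
x,y=.466,-.144
manip.move_linear([x,y,.061],feed=.08)
c=manip.move_linear([x,y,.0535],feed=.015,contact_N=2.5)
print("contact",c,current_tcp_pos()[2],current_contact_force())
gripper_to(.088); manip.sleep(.2)
manip.move_linear([x,y,.19],feed=.12)
weigh(.4725,-.2703)
for n in("top","scene"):
    f=cams.grab_frame(n); np.savez(n+"2.npz",**f)
    if n=="scene": cv2.imwrite("pics/lift2.png",cv2.resize(f["pixels"][80:260,120:360],None,fx=2,fy=2))
```

```text
contact True 0.05531904696867355 [-0.65888404  0.44573989  5.12678265]
width 0.05563600960556674 grasp 29.991715985561314
dF -0.02913757892120631 -3.961352802229089 -3.9322152233078826 mass g 400.83743356859145 t 15.9833 w 0.05579106493371572 tcp [ 0.47251342 -0.27029979  0.13803117]
```

View pics/lift2.png

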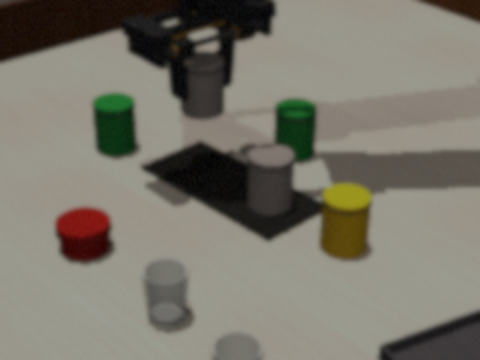

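The left tin stands upright on the mat at crop (270,180), and the right tin is held at (203,85). The right tin reads 401 g against 199 g, so it is the heavier one. I carry it to the tray.

Run:
```python
from h import *
x,y=.523,.216
manip.move_linear([.4725,-.2703,.195],feed=.1)
manip.move_linear([x,y,.195],feed=.12)
manip.move_linear([x,y,.156],feed=.06)
manip.sleep(.5)
print(current_tcp_pos(),current_ee_rot(),current_gripper_width(),current_contact_force(),current_time(),np.abs(current_qvel()).max())
f=cams.grab_frame("scene"); cv2.imwrite("pics/end.png",f["pixels"])
```

```text
[0.52304134 0.21600767 0.15612421] [2.22137641e+00 2.22138707e+00 2.60699223e-04] 0.05546304506519033 [ 0.99184389  0.39316189 -2.86076824] 22.325 0.0023932468956057206
```

View pics/end.png

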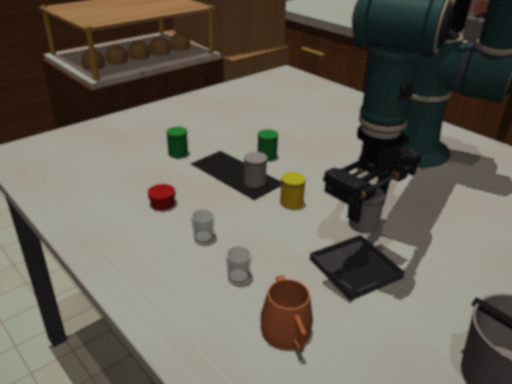

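The heavier tin is held upright at (368,210) above the tray at (356,265). The lighter tin stands on the mat at (255,170), and the other objects are where they were.

```bash
python3 -c "
from rig import *
print(order.close_job())"
```

```text
the job is handed in; nothing more can be done
None
```

The job is handed in: the right tin is the heavier one (about 400 g, against about 200 g for the left), and the gripper is holding it still and upright about 10 cm above the middle of the tray, with the left tin standing on the mat.

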